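Tip the detergent tablets back into their tub

ROBOT

A 7-joint arm with a two-finger parallel gripper is mounted at the origin on the work surface. World frame = base frame: x ahead of the robot, y to its left, z up, the work surface at z = 0. Lengths are in m, angles in rad, forces in N, time in s.
With the tool pointing down it reaches from about 0.425 to 0.875 m from the base axis. Payload 4.7 kg.
Tool frame: the origin (TCP) lies midway between the tips of the shut fingers; the grasp point (between the pads) lies ctrl.grasp_offset behind it (ctrl.grasp_offset is the distance from the TCP to the grasp point, in m); z points along the fingers, y is the line along which they close (so a half turn about z gives the same grasp; the last joint's range is limited). The gripper opens to 87 mm and grips with 3 to 60 N. Pads are 19 mm wide; open, the fingers measure 117 mm over their backs; the gripper's body (75 mm by 190 mm) begins 51 mm behind the grasp point.
Start: joints at [-1.088, 0.321, -0.07, 1.45, 0.023, 1.371, -0.057], TCP at [0.294, 0.58, 0.223] pointing down, gripper open.
Joint ranges: [-2.86, 2.86], [-0.3, 2.09], [-1.38, 1.24], [0.06, 2.45], [-1.56, 4.7], [0.09, 2.05], [-2.69, 2.69]. Speed limits (rad/s): [2.57, 2.57, 3.14, 3.14, 3.14, 3.14, 3.14].

INTERFACE

Orientations are given as a rotation vector (axis times angle).
In Python, from bench import ctrl gives the robot as it stands. The module is installed in compiled form; this text tells all that it offers.
- The arm moves only by the tool jog_arm, never from a script. Its argument "moves" is one flat list of numbers, 7 for each row, row after row: the shift along the tool's x, y, z in units of 30 cm (1.0 is 30 cm), then the turn, a rotation vector about the tool's x, y, z in units of 60 degrees (1.0 is 60 degrees), then the gripper's target within -1 to 1 (fully open at 1, half-way at 0, shut at -1). In form: [x, y, z, wx, wy, wz, fingers, x, y, z, wx, wy, wz, fingers, ...]. A call has exactly 8 rows; each row is the pose to reach, as a shift and turn from the pose commanded when the call began, along the tool's axes at that moment; what a row does not reach only later rows make up. A row lasts 1/8 s, in which the tool goes at most 62.5 mm and 10.7 degrees, less where a joint would pass 70% of its speed; a pose out of reach is approached as far as the arm can. A call with a number of a shift or a turn outside -1 to 1 is refused whole. A call with a gripper value outside its range is refused whole. The fingers move at their own pace and stop on an object; "newtons" is the grip in N (left out, the last holds). Time passes only in rows, so rows that repeat a pose let the fingers close, or fill a call up. It gives the time, the measured TCP pose, the force, the opening and the grip force at its end, in the units of the state.
- ctrl.get_state(): the state, without advancing time (a new reading comes with each control period).
- ctrl.get_image(name): name is "scene" or "top" or "wrist"; returns a dict with "pixels" (480x640x3 uint8, red, green, blue), "fx", "fy", "cx", "cy" (pixels), "dist" ([k1, k2, p1, p2, k3] as OpenCV has them; the pictures are not rectified), "xyz" and "rotation" of the camera in the world; the wrist camera has in their place "tool_from_camera" (4x4, takes a point from camera to tool coordinates, whose origin is the TCP and whose axes are the flange's). Camera axes: x right, y up, looking along -z (the intrinsics and any distortion apply to the point x, -y, -z); pixel columns grow to the right and rows downward; lengths in m; the calibration is good to about 2 mm. A picture is of the moment at which its call begins: read the wrist's pose just before it. There is no depth.
- ctrl.close_job(): hands the job in; it is judged then, once.
The state is a dict: "time": time; "joint_positions": joint angles; "qd": joint speeds; "joint_torque": joint torques, N m; "position": TCP position; "tool_rot": TCP orientation; "ft_force": force on the tool from outside, world axes, zero at the start; "torque": the same for the moment, N m; "grip_width": opening from 0.0 (shut) to 1.0 (fully open); "grip_force": force on a finger pad.
Only numpy, scipy, OpenCV 4.12 (cv2) and the standard library are available. Lean on these libraries where they do the work, as an engineer would, in place of code of your own. Each camera call takes 0.05 s, during which the arm holds its last target. There are 200 camera calls.

TASK

Put the detergent away after the wash: pick up the divided dish, turn it so that the side with the blue tablets faces down, and tip both blue tablets into the open blue tub, keeping the two white ones in the dish. Then stand the dish upright on its round black mat again and let go. Do not touch the tablets with the fingers, and do not knock the tub or push the other things about.

Things in the scene. Friction and masses are not known exactly. Their poses are not given: they have to be found in the camera images.
- dish: sage-green glazed dish, 108 x 180 mm, 96 mm high to the top of its bar, about 0.34 kg, loose. Origin: centre of its underside; z up. A divider 6 mm thick, 34 mm high runs along the dish's x axis; the well on the +y side holds the two blue tablets, the one on the -y side the two white. The wells are 100 mm wide inside between end walls 34 mm high, and open over a low lip on the outer side
- dish_bar (a point): centre of the dish's pale wooden carrying bar, level above the divider: 76 mm long along the dish's x axis, 14 mm thick (along y), 26 mm high; its underside is 70 mm, its centre 83 mm above the dish's underside. Gripped across its thickness, from above
- blue_lip (a point): middle of the pouring lip of the well with the blue tablets: in the dish's frame 89 mm along +y, 18 mm up. The well's floor is flat, 6 mm up, out to 43 mm from the divider, then rises at 15 degrees to this lip. The tablets stay in while the dish is level; tipped about its x axis towards their side, they slide out over the lip at about 25 to 40 degrees of tip
- white_lip (a point): the same lip of the well with the white tablets, 89 mm along -y, 18 mm up. When the dish is tipped towards the blue side the white tablets slide against the divider and stay in, up to at least 55 degrees of tip
- blue1: blue pressed detergent tablet, 36 x 26 x 16 mm, 21 g, loose in the +y well; origin: centre of its underside
- blue2: the other blue tablet, the same
- white1: white round softener tablet, 32 mm across, 14 mm high, 15 g, loose in the -y well; origin: centre of its underside
- white2: the other white tablet, the same
- tub: open round blue plastic tub, empty, 85 mm high, 148 mm across at the rim, 132 mm at the foot, walls 3 mm, floor 5 mm, about 0.35 kg, loose; origin: centre of its underside, z up
- tub_mouth (a point): centre of the tub's mouth, level with the rim, 85 mm above the counter; the mouth is 142 mm wide inside
- mat: round black rubber mat, 224 mm across, 4 mm thick, fixed to the counter, on which the dish stands at the start and must stand at the end, turned any way; origin: centre of its underside
- tub_lid: bystander: the tub's blue lid, a disc 160 mm across, 14 mm high, lying on the counter; origin: centre of its underside
- white_tub: bystander: closed white tub, 160 mm across its lid, 93 mm high; origin: centre of its underside
- spray: bystander: upright spray bottle with a red head, 72 mm across, about 210 mm high; origin: centre of its underside
- brush: bystander: wooden scrubbing brush, 50 x 130 mm, 38 mm high; origin: centre of its underside

How it is judged:
On the way:
1. both blue tablets have been tipped into the blue tub, the white ones are still in the dish (horizontal distance between each of blue1, blue2 and tub below 0.075 m and z of blue1 in the frame of tub between 0 and 0.075 m and z of blue2 in the frame of tub between 0 and 0.075 m and x of white1 in the frame of dish between -0.054 and 0.054 m and y of white1 in the frame of dish between -0.092 and -0.001 m and z of white1 in the frame of dish between 0 and 0.045 m and x of white2 in the frame of dish between -0.054 and 0.054 m and y of white2 in the frame of dish between -0.092 and -0.001 m and z of white2 in the frame of dish between 0 and 0.045 m), for 0.3 s.
At the end, for the whole second after the job is handed in: Both blue tablets lie in the upright blue tub; both white tablets lie in their own well of the dish; the dish stands upright (within 3 degrees) on the mat, its centre within 50 mm of the mat's centre; everything is at rest (all of step 1 and horizontal distance between dish and mat below 0.05 m and z of dish in the frame of mat between 0.001 and 0.008 m and angle between each of dish, tub's own z axis and vertical below 0.06 rad and linear speed of each of dish, tub, blue1, blue2, white1, white2 below 0.02 m/s); the robot touches nothing.
It fails at once if the fingers touch a tablet (contact force between the fingers and blue1 above 0.3 N or contact force between the fingers and blue2 above 0.3 N or contact force between the fingers and white1 above 0.3 N or contact force between the fingers and white2 above 0.3 N).
It fails at once if the tub is knocked over or shoved more than 40 mm (distance of tub from where it was at the start of the episode above 0.04 m or angle between tub's own z axis and vertical above 0.35 rad).
It fails at once if a bystander (tub lid, white tub, spray bottle, brush) is pushed more than 30 mm or tipped (distance of any of tub_lid, white_tub, spray, brush from where it was at the start of the episode above 0.03 m or angle between any of tub_lid, white_tub, spray, brush's own z axis and vertical above 0.35 rad).
It also fails if it takes over 64 s, if anything falls off the work surface, if the arm or the gripper's body presses on something with over 40 N, if the wrist force passes 120 N, or if a joint passes its speed limit or range.

## Working session

There is one attempt and no reset: what is moved stays moved. The work goes in short steps, Python scripts to look and compute and a tool call to move; the robot and the scene stay as the last step left them, time stands still between calls to the robot, and variables do not carry over. Pictures are saved under pics/ and viewed, at most 10 in all, crops included, and the job is handed in when it is done.

Besides the shell and the picture viewer there is one more tool, called after "Emit:" by a JSON object that holds its "op" and its "data". jog_arm: Moves the arm, as the interface text tells. Its arguments: {"type":"object","properties":{"moves":{"type":"array"},"newtons":{"type":"number"}},"required":["moves"]}

```bash
mkdir -p pics
cat > h.py <<'E'
from bench import ctrl
import numpy as np, cv2
from scipy.spatial.transform import Rotation as R
def snap(name,fn):
    s=ctrl.get_state(); im=ctrl.get_image(name)
    cv2.imwrite(f'pics/{fn}.png',im['pixels'][:,:,::-1])
    if name=='wrist':
        T=np.eye(4);T[:3,:3]=R.from_rotvec(s['tool_rot']).as_matrix();T[:3,3]=s['position']
        C=T@np.array(im['tool_from_camera'])
    else:
        C=np.eye(4);r=np.array(im['rotation']);C[:3,:3]=r if r.shape==(3,3) else R.from_rotvec(r).as_matrix();C[:3,3]=im['xyz']
    K=np.array([[im['fx'],0,im['cx']],[0,im['fy'],im['cy']],[0,0,1]])
    np.savez(f'pics/{fn}.npz',C=C,K=K,d=np.array(im['dist']))
def pt(fn,uv,z):
    f=np.load(f'pics/{fn}.npz');u=cv2.undistortPoints(np.array([[uv]],float),f['K'],f['d'])[0,0]
    d=f['C'][:3,:3]@np.array([u[0],-u[1],-1]);o=f['C'][:3,3]
    return o+d*(z-o[2])/d[2]
def px(fn,P):
    f=np.load(f'pics/{fn}.npz');p=(np.array(P)-f['C'][:3,3])@f['C'][:3,:3]
    return cv2.projectPoints((p*[1,-1,-1]).reshape(-1,1,3),np.zeros(3),np.zeros(3),f['K'],f['d'])[0][:,0]
E
python3 - <<'E'
from h import *
snap('top','top');snap('scene','scene')
s=ctrl.get_state();print(s,ctrl.grasp_offset)
print(R.from_rotvec(s['tool_rot']).as_matrix().round(3))
for n in('top','scene'):
    f=np.load(f'pics/{n}.npz');print(f['C'].round(3),f['K'],f['d'])
E
```

```text
{'time': 0.1, 'joint_positions': array([-1.08789721,  0.32175743, -0.07007323,  1.45148771,  0.02264033,
        1.3708291 , -0.05693111]), 'qd': array([ 0.00061986,  0.00042204, -0.00138014, -0.00142554, -0.00115761,
        0.00103721,  0.00015246]), 'joint_torque': array([ 1.01678283e-04, -4.92568767e+01, -4.05542934e-01, -3.13396025e+01,
       -6.40010135e-02,  3.94474610e-02,  7.26303642e-05]), 'position': array([0.29352756, 0.57941658, 0.22159804]), 'tool_rot': array([-7.29613718e-01, -3.05542428e+00,  2.63109582e-03]), 'ft_force': array([-0.49166314,  0.53481228, -0.59901766]), 'torque': array([ 0.02000461, -0.00874196,  0.02035101]), 'grip_force': 0.0, 'grip_width': 0.9991343637059429} 0.0187
[[-0.892  0.452 -0.001]
 [ 0.452  0.892 -0.002]
 [-0.    -0.002 -1.   ]]
[[ 0.018  0.994 -0.112  0.412]
 [-1.     0.017 -0.01  -0.004]
 [-0.008  0.112  0.994  1.333]
 [ 0.     0.     0.     1.   ]] [[562.21190115   0.         316.26474992]
 [  0.         562.21190115 243.40560409]
 [  0.           0.           1.        ]] [0.04251976 0.         0.         0.         0.        ]
[[-0.12  -0.815  0.567  1.271]
 [ 0.993 -0.1    0.065  0.101]
 [ 0.004  0.571  0.821  1.104]
 [ 0.     0.     0.     1.   ]] [[554.62924825   0.         317.82775109]
 [  0.         554.62924825 233.05268919]
 [  0.           0.           1.        ]] [-0.11555766  0.          0.          0.          0.        ]
```

View pics/top.png

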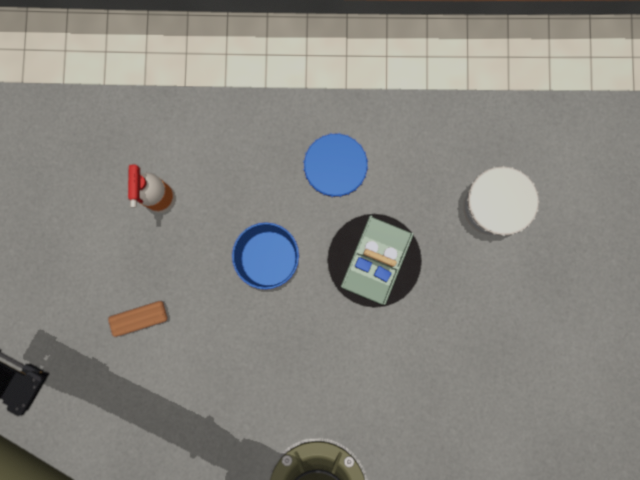

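View pics/scene.png

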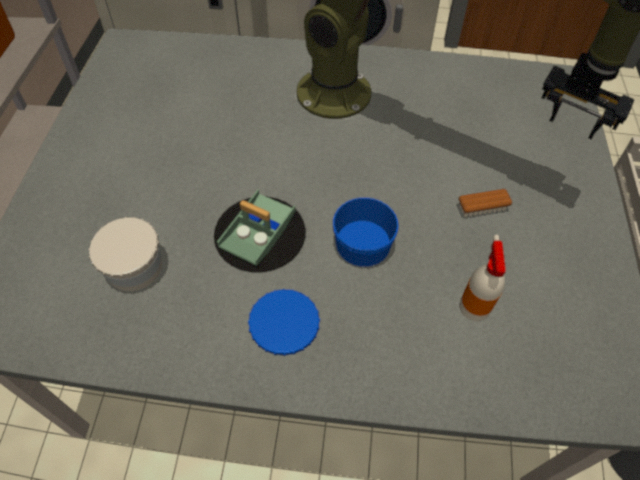

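The top view shows the tub mouth at about (266,256), the mat at (375,260) and the bar at about (380,257), with the blue tablets below it. The white tub, lid, spray and brush are clear of the dish. Next I'll enlarge this area.

Run:
```python
from h import *
im=cv2.imread('pics/top.png');cv2.imwrite('pics/c1.png',cv2.resize(im[205:315,225:425],None,fx=4,fy=4,interpolation=cv2.INTER_CUBIC))
```

```text
(no output)
```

View pics/c1.png

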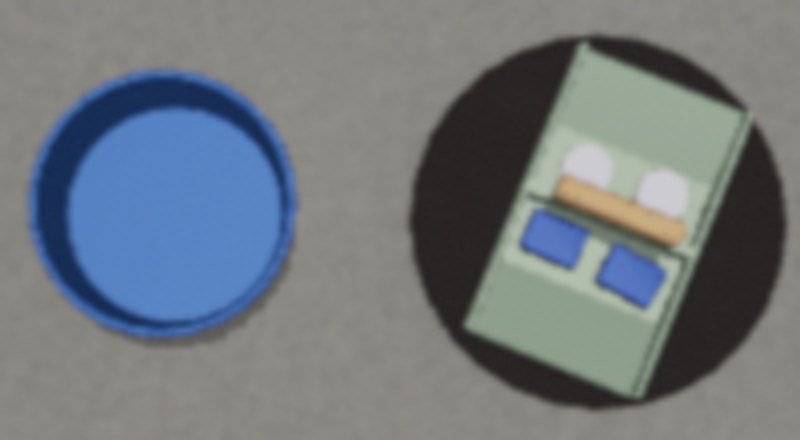

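Run:
```python
from h import *
c=lambda u,v:(225+u/4-.375,205+v/4-.375)
P=lambda u,v,z:pt('top',c(u,v),z).round(4)
a,b=P(558,187,.1),P(684,236,.1);print('bar',a,b,(a+b)/2,np.linalg.norm(a-b))
print('tub',P(164,205,.085),np.linalg.norm(P(28,205,.085)-P(298,205,.085)))
print('mat',P(598,222,.004),np.linalg.norm(P(411,222,.004)-P(786,222,.004)))
lo=[P(585,42,.038),P(748,112,.038)]
bl,br=P(464,327,.022),P(640,397,.022);wl=P(585,42,.022);wr=P(750,113,.022)
print('dish corners',bl,br,wl,wr,(bl+br+wl+wr)/4, np.linalg.norm(bl-br),np.linalg.norm(bl-wl))
d=b-a;print('xaxis yaw',np.degrees(np.arctan2(d[1],d[0])),np.degrees(np.arctan2(*(br-bl)[1::-1])))
print('lid',pt('top',(336,165),.014),'wt',pt('top',(503,201),.093),'spray',pt('top',(155,192),.1),pt('top',(134,185),.2),'brush',pt('top',(138,318),.038))
```

```text
bar [ 0.5356 -0.0972  0.1   ] [ 0.5098 -0.1664  0.1   ] [ 0.5227 -0.1318  0.1   ] 0.07385309742996564
tub [0.5232 0.1211 0.085 ] 0.15052076268741132
mat [ 0.5248 -0.1283  0.004 ] 0.2216325788326256
dish corners [ 0.4607 -0.0491  0.022 ] [ 0.4221 -0.1514  0.022 ] [ 0.6296 -0.1182  0.022 ] [ 0.589  -0.2151  0.022 ] [ 0.52535 -0.13345  0.022  ] 0.1093400658496235 0.1824884105909195
xaxis yaw -110.44708348815888 -110.67257468969119
lid [ 0.75107489 -0.03451732  0.014     ] wt [ 0.6541508  -0.40468412  0.093     ] spray [0.66055191 0.36976424 0.1       ] [0.65416238 0.38296896 0.2       ] brush [0.38049041 0.4122985  0.038     ]
```

```bash
cat >> h.py <<'E'
def tool(yaw,tilt):
    "tool y at yaw (deg), z down, then dish tipped by tilt (deg) toward -tool y"
    y=np.radians(yaw);Y=np.array([np.cos(y),np.sin(y),0]);Z=np.array([0,0,-1.])
    return np.c_[np.cross(Y,Z),Y,Z]@R.from_euler('x',-tilt,degrees=True).as_matrix()
def go(targets):
    "targets: list of (tcp xyz, yaw, tilt); prints shift/turn in jog units"
    s=ctrl.get_state();M=R.from_rotvec(s['tool_rot']).as_matrix();p=s['position']
    print('t',round(s['time'],2),'p',p.round(4),'tilt',np.degrees(np.arccos(-M[2,2])).round(1),'yaw',np.degrees(np.arctan2(M[1,1],M[0,1])).round(1),'F',s['ft_force'].round(1),'grip',round(s['grip_width'],3),round(s['grip_force'],1),'q',s['joint_positions'].round(2))
    for x,yaw,tilt in targets:
        print(np.r_[M.T@(np.array(x)-p)/.3, R.from_matrix(M.T@tool(yaw,tilt)).as_rotvec()/np.radians(60)].round(3))
E
python3 -c "
from h import *
go([((.40,.30,.22),25,0),((.45,.2,.22),15,0)])"
```

```text
t 0.1 p [0.2935 0.5794 0.2216] tilt 0.1 yaw 63.1 F [-0.5  0.5 -0.6] grip 0.999 0.0 q [-1.09  0.32 -0.07  1.45  0.02  1.37 -0.06]
[-0.737 -0.671  0.007 -0.002  0.001  0.636]
[-1.037e+00 -8.930e-01  7.000e-03 -1.000e-03  1.000e-03  8.020e-01]
```

Emit:
{"op": "jog_arm", "data": {"moves": [-0.1, -0.09, 0, 0, 0, 0.08, 1, -0.26, -0.22, 0, 0, 0, 0.2, 1, -0.42, -0.36, 0, 0, 0, 0.33, 1, -0.58, -0.5, 0, 0, 0, 0.45, 1, -0.74, -0.63, 0, 0, 0, 0.57, 1, -0.88, -0.76, 0, 0, 0, 0.68, 1, -0.98, -0.84, 0, 0, 0, 0.75, 1, -0.98, -0.84, 0, 0, 0, 0.75, 1], "newtons": 30}}

```text
time: 1.1
position: [0.4435, 0.2185, 0.2225]
tool_rot: [1.852, 2.537, -0.001]
ft_force: [0.2, -0.6, -0.5]
grip_width: 1.005
grip_force: 0.0
```

```bash
python3 -c "
from h import *
go([((.50,-.03,.22),-10,0),((.485,-.11,.22),-20.5,0)])"
```

```text
t 1.1 p [0.4435 0.2185 0.2225] tilt 0.0 yaw 17.7 F [ 0.2 -0.6 -0.5] grip 1.005 0.0 q [-0.75 -0.02  0.23  1.83  0.    1.32 -0.21]
[-0.846 -0.073  0.009  0.     0.001  0.462]
[-1.085e+00 -2.020e-01  9.000e-03  0.000e+00  1.000e-03  6.370e-01]
```

Emit:
{"op": "jog_arm", "data": {"moves": [-0.1, 0, 0, 0, 0, 0.06, 1, -0.28, -0.01, 0, 0, 0, 0.18, 1, -0.47, -0.02, 0, 0, 0, 0.3, 1, -0.66, -0.03, 0, 0, 0, 0.42, 1, -0.84, -0.04, 0, 0, 0, 0.54, 1, -0.95, -0.05, 0, 0, 0, 0.61, 1, -0.98, -0.05, 0, 0, 0, 0.637, 1, -0.98, -0.05, 0, 0, 0, 0.637, 1]}}

```text
time: 2.1
position: [0.5194, -0.0605, 0.2222]
tool_rot: [-2.572, -1.802, 0.0]
ft_force: [0.4, 0.4, 0.1]
grip_width: 1.002
grip_force: 0.0
```

```bash
python3 -c "
from h import *
go([((.523,-.132,.2),-20.5,0)])
snap('wrist','w1')"
```

```text
t 2.1 p [ 0.5194 -0.0605  0.2222] tilt 0.1 yaw -20.0 F [0.4 0.4 0.1] grip 1.002 0.0 q [-0.45  0.04  0.54  1.78 -0.02  1.32 -0.26]
[-0.22   0.093  0.074 -0.001 -0.     0.009]
```

View pics/w1.png

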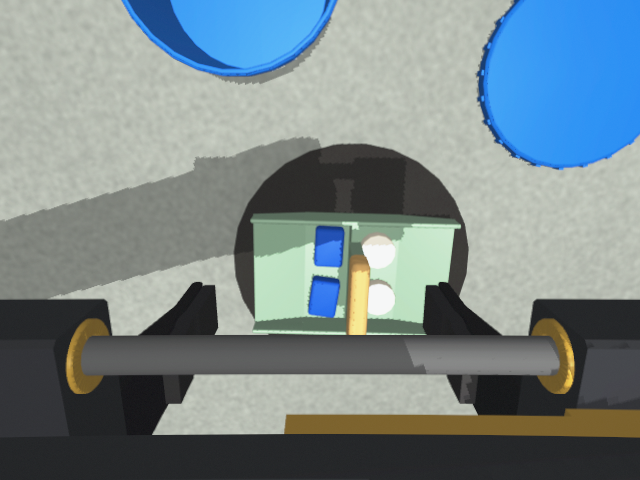

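The wrist view shows the dish upright, with the bar's far end at about (360,256) and its near part at about (357,330). The tablets lie well below the bar. I'll check this against the top-view estimate.

```bash
python3 -c "
from h import *
e=pt('w1',(360,256),.1);n=pt('w1',(356.5,332),.1);print(e,n,np.degrees(np.arctan2(*(e-n)[1::-1])))
for y in (68,69.5,71):
  u=np.array([np.cos(np.radians(y)),np.sin(np.radians(y)),0]);print((e-.038*u).round(4))
a,b=pt('w1',(253,215),.038),pt('w1',(460,225),.038);print(a,b,np.linalg.norm(a-b),np.degrees(np.arctan2(*(a-b)[1::-1])))
"
```

```text
[ 0.53933199 -0.08908536  0.1       ] [ 0.51765361 -0.1456326   0.1       ] 69.02479481732409
[ 0.5251 -0.1243  0.1   ]
[ 0.526  -0.1247  0.1   ]
[ 0.527 -0.125  0.1  ]
[ 0.46440225 -0.04537744  0.038     ] [ 0.6264698  -0.11355887  0.038     ] 0.17582547254164546 157.1836265393909
```

```bash
python3 -c "
from h import *
go([((.5245,-.129,.2),-21,0),((.5245,-.129,.069),-21,0)])"
```

```text
t 2.15 p [ 0.5193 -0.0596  0.2222] tilt 0.1 yaw -19.9 F [-0.2  0.4  0.3] grip 1.002 0.0 q [-0.45  0.04  0.53  1.78 -0.02  1.32 -0.26]
[-0.212  0.095  0.074 -0.001 -0.001  0.019]
[-0.212  0.095  0.511 -0.001 -0.001  0.019]
```

Emit:
{"op": "jog_arm", "data": {"moves": [-0.08, 0.035, 0.03, 0, 0, 0.01, 1, -0.18, 0.08, 0.08, 0, 0, 0.019, 1, -0.212, 0.095, 0.15, 0, 0, 0.019, 1, -0.212, 0.095, 0.25, 0, 0, 0.019, 1, -0.212, 0.095, 0.35, 0, 0, 0.019, 1, -0.212, 0.095, 0.43, 0, 0, 0.019, 1, -0.212, 0.095, 0.43, 0, 0, 0.019, 1, -0.212, 0.095, 0.43, 0, 0, 0.019, 1]}}

```text
time: 3.15
position: [0.5252, -0.1302, 0.0945]
tool_rot: [2.59, 1.777, 0.002]
ft_force: [0.6, -0.3, 0.4]
grip_width: 1.0
grip_force: 0.0
```

```bash
python3 -c "
from h import *
go([((.5245,-.129,.069),-21,0)])
snap('wrist','w2')
c=np.array([.5245,-.129,.1]);u=np.array([np.cos(np.radians(69)),np.sin(np.radians(69)),0])
print(px('w2',[c+.038*u,c]))
"
```

```text
t 3.15 p [ 0.5252 -0.1302  0.0945] tilt 0.1 yaw -21.1 F [ 0.6 -0.3  0.4] grip 1.0 0.0 q [-0.34  0.21  0.6   1.9  -0.14  1.07 -0.06]
[ 0.003 -0.004  0.085  0.001 -0.001 -0.002]
[[317.27055794 218.08436751]
 [317.56374324 308.02231431]]
```

View pics/w2.png

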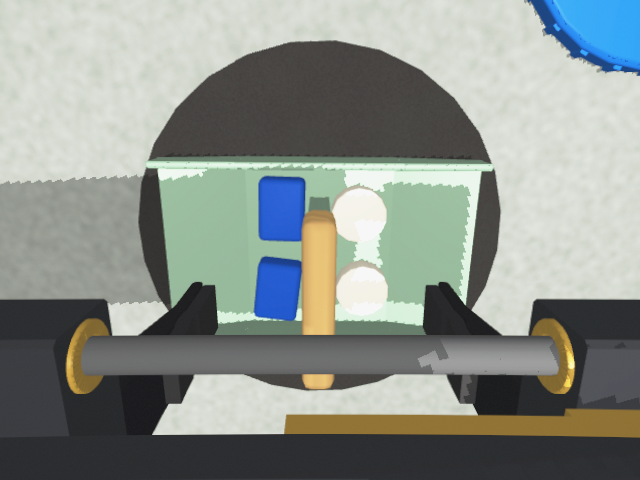

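The bar is centred between the fingers: its far end is at (319,214), against a predicted (317,218). The fingers have clear space around them, so I'll descend and grip.

Emit:
{"op": "jog_arm", "data": {"moves": [0.003, -0.002, 0.04, 0, 0, 0, 1, 0.003, -0.002, 0.08, 0, 0, 0, 1, 0.003, -0.002, 0.085, 0, 0, 0, 1, 0.003, -0.002, 0.085, 0, 0, 0, 0, 0.003, -0.002, 0.085, 0, 0, 0, -0.5, 0.003, -0.002, 0.085, 0, 0, 0, -1, 0.003, -0.002, 0.085, 0, 0, 0, -1, 0.003, -0.002, 0.085, 0, 0, 0, -1], "newtons": 45}}

```text
time: 4.2
position: [0.5242, -0.1303, 0.0682]
tool_rot: [2.592, 1.774, 0.0]
ft_force: [-0.2, 0.2, 0.3]
grip_width: 0.519
grip_force: 0.0
```

```bash
python3 -c "
from h import *
go([])"
```

```text
t 4.2 p [ 0.5242 -0.1303  0.0682] tilt 0.0 yaw -21.2 F [-0.2  0.2  0.3] grip 0.519 0.0 q [-0.33  0.25  0.59  1.92 -0.16  1.02 -0.04]
```

Still closing. I'll hold for another second.

Emit:
{"op": "jog_arm", "data": {"moves": [0, 0, 0, 0, 0, 0, -1, 0, 0, 0, 0, 0, 0, -1, 0, 0, 0, 0, 0, 0, -1, 0, 0, 0, 0, 0, 0, -1, 0, 0, 0, 0, 0, 0, -1, 0, 0, 0, 0, 0, 0, -1, 0, 0, 0, 0, 0, 0, -1, 0, 0, 0, 0, 0, 0, -1]}}

```text
time: 5.2
position: [0.5242, -0.1303, 0.068]
tool_rot: [2.592, 1.774, 0.0]
ft_force: [0.5, -1.0, -1.2]
grip_width: 0.156
grip_force: 45.0
```

Emit:
{"op": "jog_arm", "data": {"moves": [0, 0, -0.02, 0, 0, 0, -1, 0, 0, -0.07, 0, 0, 0, -1, 0, 0, -0.16, 0, 0, 0, -1, 0, 0, -0.28, 0, 0, 0, -1, 0, 0, -0.4, 0, 0, 0, -1, 0, 0, -0.52, 0, 0, 0, -1, 0, 0, -0.6, 0, 0, 0, -1, 0, 0, -0.63, 0, 0, 0, -1]}}

```text
time: 6.2
position: [0.5246, -0.1307, 0.2593]
tool_rot: [2.591, 1.773, 0.004]
ft_force: [0.6, -0.8, -4.3]
grip_width: 0.157
grip_force: 45.0
```

```bash
cat >> h.py <<'E'
TUB=np.array([.5232,.1211])
def pour(th,yaw=6,back=.035,z=.12):
    "TCP target with the blue lip at height z, 'back' short of the tub's centre"
    M=tool(yaw,th);y0=-tool(yaw,0)[:,1]
    L=np.r_[TUB,z]-back*y0
    D=np.c_[M[:,0],-M[:,1],-M[:,2]]
    return L-D@np.array([0,.089,.018-.0643]),yaw,th
E
python3 -c "
from h import *
for t in (0,15,30,45): print(pour(t)[0].round(3))
w=pour(0)[0];w[2]=.25
go([(w,6,0)])"
```

```text
[0.647 0.134 0.166]
[0.632 0.132 0.188]
[0.612 0.13  0.205]
[0.588 0.128 0.216]
t 6.2 p [ 0.5246 -0.1307  0.2593] tilt 0.2 yaw -21.2 F [ 0.6 -0.8 -4.3] grip 0.157 45.0 q [-0.38  0.07  0.61  1.69 -0.04  1.39 -0.14]
[ 0.97   0.059  0.032  0.003 -0.001 -0.454]
```

Emit:
{"op": "jog_arm", "data": {"moves": [0.01, 0, 0, 0, 0, -0.005, -1, 0.04, 0, 0, 0, 0, -0.02, -1, 0.09, 0.01, 0, 0, 0, -0.04, -1, 0.16, 0.01, 0, 0, 0, -0.07, -1, 0.24, 0.01, 0, 0, 0, -0.11, -1, 0.33, 0.02, 0, 0, 0, -0.15, -1, 0.42, 0.02, 0, 0, 0, -0.19, -1, 0.51, 0.03, 0, 0, 0, -0.23, -1]}}

```text
time: 7.2
position: [0.5886, 0.0114, 0.257]
tool_rot: [-2.356, -2.077, -0.0]
ft_force: [1.1, 0.7, -3.6]
grip_width: 0.153
grip_force: 45.0
```

```bash
python3 -c "
from h import *
w=pour(0)[0];w[2]=.25
go([(w,6,0)])"
```

```text
t 7.2 p [0.5886 0.0114 0.257 ] tilt 0.0 yaw -7.2 F [ 1.1  0.7 -3.6] grip 0.153 45.0 q [-0.49  0.18  0.5   1.58 -0.09  1.41 -0.12]
[ 0.43   0.14   0.023 -0.    -0.    -0.22 ]
```

Emit:
{"op": "jog_arm", "data": {"moves": [0.07, 0.02, 0, 0, 0, -0.04, -1, 0.16, 0.05, 0.01, 0, 0, -0.08, -1, 0.24, 0.08, 0.01, 0, 0, -0.12, -1, 0.31, 0.1, 0.02, 0, 0, -0.16, -1, 0.37, 0.12, 0.02, 0, 0, -0.19, -1, 0.41, 0.135, 0.02, 0, 0, -0.21, -1, 0.43, 0.14, 0.023, 0, 0, -0.22, -1, 0.43, 0.14, 0.023, 0, 0, -0.22, -1]}}

```text
time: 8.2
position: [0.6461, 0.1314, 0.25]
tool_rot: [-2.107, -2.33, 0.001]
ft_force: [0.1, -0.2, -4.6]
grip_width: 0.155
grip_force: 45.0
```

```bash
python3 -c "
from h import *
go([pour(t,z=.125) for t in (5,10,15,18)])
snap('scene','s2')
im=cv2.imread('pics/s2.png');cv2.imwrite('pics/s2c.png',cv2.resize(im[130:330,200:480],None,fx=2.8,fy=2.8))"
```

```text
t 8.2 p [0.6461 0.1314 0.25  ] tilt 0.0 yaw 5.8 F [ 0.1 -0.2 -4.6] grip 0.155 45.0 q [-0.55  0.34  0.41  1.4  -0.14  1.43 -0.04]
[ 0.009 -0.012  0.237 -0.084  0.    -0.004]
[ 0.009 -0.029  0.213 -0.167  0.001 -0.004]
[ 0.008 -0.048  0.191 -0.25   0.001 -0.004]
[ 0.008 -0.06   0.178 -0.3    0.001 -0.004]
```

View pics/s2c.png

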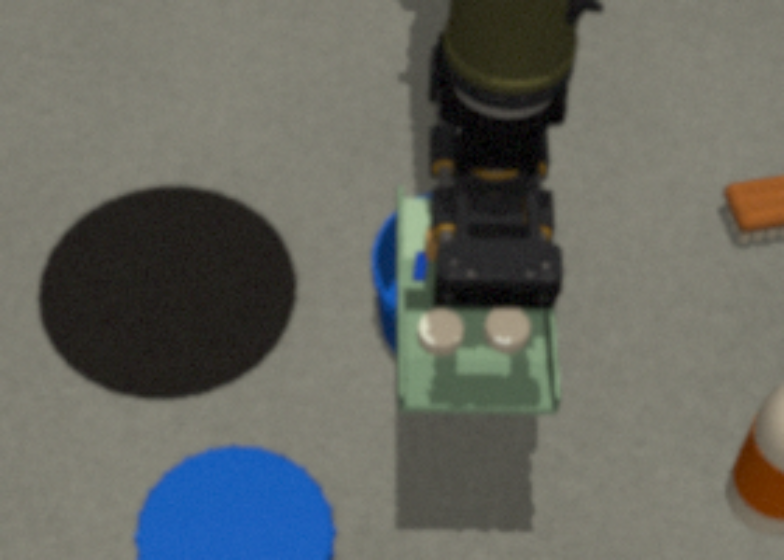

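The dish hangs level over the tub, with both white tablets in their well at (440,330) and (508,328) and a blue one showing at (420,265). Next I lower it and start tipping.

Emit:
{"op": "jog_arm", "data": {"moves": [0.002, -0.005, 0.02, -0.02, 0, 0, -1, 0.004, -0.015, 0.06, -0.06, 0, 0, -1, 0.006, -0.025, 0.1, -0.11, 0, 0, -1, 0.008, -0.035, 0.13, -0.16, 0, 0, -1, 0.008, -0.045, 0.16, -0.21, 0, 0, -1, 0.008, -0.053, 0.175, -0.26, 0, 0, -1, 0.008, -0.06, 0.178, -0.29, 0, 0, -1, 0.008, -0.06, 0.178, -0.3, 0, 0, -1]}}

```text
time: 9.25
position: [0.627, 0.1309, 0.1967]
tool_rot: [1.954, 2.159, 0.341]
ft_force: [0.0, 0.1, -5.1]
grip_width: 0.158
grip_force: 45.0
```

```bash
python3 -c "
from h import *
go([pour(t,z=.12) for t in (20,22,24,26,28,30,32,34)])"
```

```text
t 9.25 p [0.627  0.1309 0.1967] tilt 17.9 yaw 5.7 F [ 0.   0.1 -5.1] grip 0.158 45.0 q [-0.66  0.09  0.4   1.83  0.02  0.93 -0.17]
[ 0.004 -0.007  0.007 -0.034  0.001 -0.005]
[ 0.004 -0.013 -0.003 -0.068  0.001 -0.005]
[ 0.004 -0.02  -0.013 -0.101  0.002 -0.005]
[ 0.004 -0.026 -0.022 -0.134  0.002 -0.005]
[ 0.004 -0.033 -0.032 -0.168  0.002 -0.005]
[ 0.003 -0.04  -0.041 -0.201  0.002 -0.005]
[ 0.003 -0.048 -0.05  -0.234  0.002 -0.005]
[ 0.003 -0.056 -0.058 -0.268  0.002 -0.005]
```

Emit:
{"op": "jog_arm", "data": {"moves": [0.004, -0.007, 0.007, -0.034, 0, -0.005, -1, 0.004, -0.013, -0.003, -0.068, 0, -0.005, -1, 0.004, -0.02, -0.013, -0.1, 0, -0.005, -1, 0.004, -0.026, -0.022, -0.134, 0, -0.005, -1, 0.004, -0.033, -0.032, -0.168, 0, -0.005, -1, 0.003, -0.04, -0.041, -0.2, 0, -0.005, -1, 0.003, -0.048, -0.05, -0.234, 0, -0.005, -1, 0.003, -0.056, -0.058, -0.268, 0, -0.005, -1]}}

```text
time: 10.25
position: [0.6064, 0.1303, 0.2084]
tool_rot: [1.791, 1.989, 0.609]
ft_force: [-0.6, -1.1, -5.0]
grip_width: 0.151
grip_force: 45.0
```

```bash
python3 -c "
from h import *
go([pour(t,z=.12) for t in (36,38,40,42,44,45)])"
```

```text
t 10.25 p [0.6064 0.1303 0.2084] tilt 34.1 yaw 6.1 F [-0.6 -1.1 -5. ] grip 0.151 45.0 q [-0.68 -0.15  0.32  2.11  0.32  0.61 -0.45]
[-0.001 -0.008 -0.011 -0.031  0.002  0.001]
[-0.001 -0.014 -0.021 -0.064  0.002  0.001]
[-0.001 -0.02  -0.031 -0.098  0.002  0.001]
[-0.001 -0.027 -0.041 -0.131  0.002  0.001]
[-0.001 -0.034 -0.05  -0.164  0.002  0.001]
[-0.001 -0.037 -0.055 -0.181  0.002  0.001]
```

Emit:
{"op": "jog_arm", "data": {"moves": [-0.001, -0.008, -0.011, -0.031, 0, 0, -1, -0.001, -0.014, -0.021, -0.064, 0, 0, -1, -0.001, -0.02, -0.031, -0.098, 0, 0, -1, -0.001, -0.027, -0.041, -0.13, 0, 0, -1, -0.001, -0.034, -0.05, -0.164, 0, 0, -1, -0.001, -0.037, -0.055, -0.18, 0, 0, -1, -0.001, -0.037, -0.055, -0.18, 0, 0, -1, -0.001, -0.037, -0.055, -0.18, 0, 0, -1]}}

```text
time: 11.25
position: [0.5888, 0.1285, 0.216]
tool_rot: [1.677, 1.865, 0.769]
ft_force: [-0.0, -0.6, -3.6]
grip_width: 0.158
grip_force: 45.0
```

```bash
python3 -c "
from h import *
go([])
snap('scene','s3');snap('top','t3');snap('wrist','w3')
a=cv2.imread('pics/s3.png')[130:330,260:480];b=cv2.imread('pics/w3.png')
b=cv2.resize(b,(533,400));a=cv2.resize(a,(440,400))
o=np.hstack([a,b]);cv2.imwrite('pics/m3.png',cv2.resize(o,(800,int(400*800/o.shape[1]))))"
```

```text
t 11.25 p [0.5888 0.1285 0.216 ] tilt 44.9 yaw 6.1 F [-0.  -0.6 -3.6] grip 0.158 45.0 q [-0.56 -0.27  0.17  2.28  0.62  0.42 -0.76]
```

View pics/m3.png

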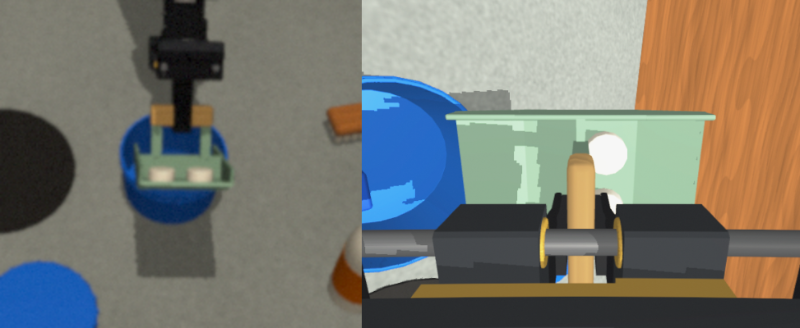

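The white tablets are still against the divider, and the visible part of the blue well is empty. One blue tablet shows in the tub at (365,190). I'll level the dish and check for the second.

```bash
python3 -c "
from h import *
go([pour(t,z=.13) for t in (43,38,32,26,20,14,8,4)])"
```

```text
t 11.4 p [0.5887 0.1287 0.2158] tilt 44.9 yaw 6.2 F [-0.2  0.2 -3.7] grip 0.155 45.0 q [-0.56 -0.26  0.17  2.28  0.62  0.42 -0.76]
[-0.003  0.027 -0.015  0.031  0.001  0.002]
[-0.003  0.038  0.012  0.115  0.001  0.002]
[-0.003  0.049  0.046  0.215  0.001  0.002]
[-0.002  0.056  0.08   0.315  0.001  0.002]
[-0.002  0.059  0.115  0.415  0.001  0.002]
[-0.002  0.059  0.15   0.515  0.001  0.002]
[-0.002  0.055  0.184  0.615  0.002  0.002]
[-0.002  0.05   0.207  0.681  0.002  0.001]
```

Emit:
{"op": "jog_arm", "data": {"moves": [-0.003, 0.027, -0.015, 0.031, 0, 0, -1, -0.003, 0.038, 0.012, 0.115, 0, 0, -1, -0.003, 0.049, 0.046, 0.215, 0, 0, -1, -0.002, 0.056, 0.08, 0.315, 0, 0, -1, -0.002, 0.059, 0.115, 0.415, 0, 0, -1, -0.002, 0.059, 0.15, 0.515, 0, 0, -1, -0.002, 0.055, 0.184, 0.615, 0, 0, -1, -0.002, 0.05, 0.207, 0.68, 0, 0, -1]}}

```text
time: 12.4
position: [0.6444, 0.1344, 0.1819]
tool_rot: [2.065, 2.299, 0.078]
ft_force: [0.2, 0.0, -3.7]
grip_width: 0.158
grip_force: 45.0
```

```bash
python3 -c "
from h import *
go([((.645,.132,.25),6,0),((.59,.01,.257),-7,0)])"
```

```text
t 12.4 p [0.6444 0.1344 0.1819] tilt 4.1 yaw 6.1 F [ 0.2  0.  -3.7] grip 0.158 45.0 q [-0.63  0.32  0.47  1.57 -0.14  1.21 -0.03]
[-0.009  0.017 -0.226  0.068  0.003  0.002]
[-0.394 -0.206 -0.264  0.068 -0.004  0.219]
```

Emit:
{"op": "jog_arm", "data": {"moves": [0, 0.005, -0.06, 0.02, 0, 0, -1, -0.01, 0.01, -0.16, 0.05, 0, 0, -1, -0.03, 0, -0.22, 0.068, 0, 0.01, -1, -0.08, -0.03, -0.25, 0.068, 0, 0.04, -1, -0.16, -0.07, -0.26, 0.068, 0, 0.08, -1, -0.25, -0.12, -0.264, 0.068, 0, 0.13, -1, -0.33, -0.17, -0.264, 0.068, 0, 0.18, -1, -0.394, -0.206, -0.264, 0.068, 0, 0.219, -1]}}

```text
time: 13.4
position: [0.5865, 0.006, 0.2565]
tool_rot: [-2.356, -2.071, -0.005]
ft_force: [0.2, -0.2, -3.3]
grip_width: 0.157
grip_force: 45.0
```

```bash
python3 -c "
from h import *
go([((.5245,-.13,.255),-21.2,0)])"
```

```text
t 13.4 p [0.5865 0.006  0.2565] tilt 0.3 yaw -7.4 F [ 0.2 -0.2 -3.3] grip 0.157 45.0 q [-0.55  0.18  0.57  1.58 -0.11  1.4  -0.1 ]
[-0.476 -0.147  0.002 -0.002 -0.005  0.23 ]
```

Emit:
{"op": "jog_arm", "data": {"moves": [-0.07, -0.02, 0, 0, 0, 0.03, -1, -0.16, -0.05, 0, 0, 0, 0.08, -1, -0.26, -0.08, 0, 0, 0, 0.13, -1, -0.35, -0.11, 0, 0, 0, 0.17, -1, -0.42, -0.13, 0, 0, 0, 0.2, -1, -0.46, -0.14, 0, 0, 0, 0.22, -1, -0.476, -0.147, 0, 0, 0, 0.23, -1, -0.476, -0.147, 0, 0, 0, 0.23, -1]}}

```text
time: 14.4
position: [0.527, -0.1264, 0.2562]
tool_rot: [-2.582, -1.78, -0.006]
ft_force: [-0.8, 0.4, -4.5]
grip_width: 0.156
grip_force: 45.0
```

```bash
python3 -c "
from h import *
go([((.5245,-.13,.0685),-21.2,0)])
snap('top','t4');snap('wrist','w4')
a=cv2.resize(cv2.imread('pics/t4.png')[205:315,225:425],(800,440),interpolation=cv2.INTER_CUBIC)[:,:560];b=cv2.imread('pics/w4.png')
a=cv2.resize(a,(382,300));b=cv2.resize(b,(400,300))
cv2.imwrite('pics/m4.png',np.hstack([a,b]))"
```

```text
t 14.4 p [ 0.527  -0.1264  0.2562] tilt 0.4 yaw -20.8 F [-0.8  0.4 -4.5] grip 0.156 45.0 q [-0.44  0.08  0.67  1.69 -0.05  1.39 -0.12]
[-0.018 -0.002  0.626 -0.002 -0.006  0.006]
```

View pics/m4.png

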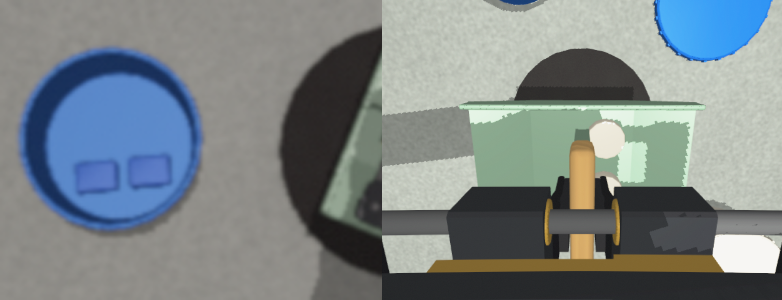

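Both blue tablets lie in the tub, at (97,176) and (150,170) in the left panel, and both white ones are in the dish. I'll lower it now.

Emit:
{"op": "jog_arm", "data": {"moves": [-0.005, 0, 0.05, 0, 0, 0, -1, -0.01, 0, 0.15, 0, -0.002, 0.003, -1, -0.015, 0, 0.27, 0, -0.004, 0.005, -1, -0.018, -0.002, 0.39, -0.002, -0.006, 0.006, -1, -0.018, -0.002, 0.5, -0.002, -0.006, 0.006, -1, -0.018, -0.002, 0.57, -0.002, -0.006, 0.006, -1, -0.018, -0.002, 0.6, -0.002, -0.006, 0.006, -1, -0.018, -0.002, 0.605, -0.002, -0.006, 0.006, -1]}}

```text
time: 15.5
position: [0.5241, -0.1305, 0.0741]
tool_rot: [2.592, 1.774, -0.002]
ft_force: [0.0, -0.2, -3.9]
grip_width: 0.157
grip_force: 45.0
```

```bash
python3 -c "
from h import *
go([((.5245,-.13,.068),-21.2,0)])"
```

```text
t 15.5 p [ 0.5241 -0.1305  0.0741] tilt 0.1 yaw -21.2 F [ 0.  -0.2 -3.9] grip 0.157 45.0 q [-0.39  0.25  0.66  1.92 -0.18  1.04 -0.03]
[ 0.002  0.001  0.02  -0.001  0.001 -0.   ]
```

Emit:
{"op": "jog_arm", "data": {"moves": [0, 0, 0.004, 0, 0, 0, -1, 0, 0, 0.008, 0, 0, 0, -1, 0, 0, 0.012, 0, 0, 0, -1, 0, 0, 0.016, 0, 0, 0, -1, 0, 0, 0.019, 0, 0, 0, -1, 0, 0, 0.021, 0, 0, 0, -1, 0, 0, 0.021, 0, 0, 0, -1, 0, 0, 0.021, 0, 0, 0, -1]}}

```text
time: 16.5
position: [0.5243, -0.1308, 0.0684]
tool_rot: [2.592, 1.774, -0.001]
ft_force: [0.2, -0.1, -3.6]
grip_width: 0.156
grip_force: 45.0
```

Emit:
{"op": "jog_arm", "data": {"moves": [0, 0, 0.001, 0, 0, 0, -1, 0, 0, 0.002, 0, 0, 0, -1, 0, 0, 0.003, 0, 0, 0, -1, 0, 0, 0.004, 0, 0, 0, -1, 0, 0, 0.004, 0, 0, 0, -1, 0, 0, 0.004, 0, 0, 0, -1, 0, 0, 0.004, 0, 0, 0, -1, 0, 0, 0.004, 0, 0, 0, -1]}}

```text
time: 17.5
position: [0.5244, -0.1308, 0.068]
tool_rot: [2.593, 1.774, -0.0]
ft_force: [-4.2, 1.4, 5.7]
grip_width: 0.156
grip_force: 45.0
```

Contact: the vertical force is now upward. I'll open slowly.

Emit:
{"op": "jog_arm", "data": {"moves": [0, 0, 0, 0, 0, 0, -0.6, 0, 0, 0, 0, 0, 0, -0.5, 0, 0, 0, 0, 0, 0, -0.4, 0, 0, 0, 0, 0, 0, -0.2, 0, 0, 0, 0, 0, 0, 0, 0, 0, 0, 0, 0, 0, 0.3, 0, 0, 0, 0, 0, 0, 0.6, 0, 0, 0, 0, 0, 0, 0.6]}}

```text
time: 18.5
position: [0.5243, -0.1308, 0.0672]
tool_rot: [2.592, 1.774, -0.001]
ft_force: [-0.1, 0.1, 0.3]
grip_width: 0.742
grip_force: 0.0
```

Emit:
{"op": "jog_arm", "data": {"moves": [0, 0, -0.02, 0, 0, 0, 0.6, 0, 0, -0.06, 0, 0, 0, 0.6, 0, 0, -0.12, 0, 0, 0, 0.6, 0, 0, -0.22, 0, 0, 0, 0.6, 0, 0, -0.34, 0, 0, 0, 0.6, 0, 0, -0.44, 0, 0, 0, 0.6, 0, 0, -0.5, 0, 0, 0, 0.6, 0, 0, -0.5, 0, 0, 0, 0.6]}}

```text
time: 19.5
position: [0.5252, -0.1309, 0.2188]
tool_rot: [2.591, 1.773, 0.003]
ft_force: [0.3, 0.6, -0.1]
grip_width: 0.802
grip_force: 0.0
```

```bash
python3 -c "
from h import *
go([])
snap('scene','s5');snap('wrist','w5')
a=cv2.resize(cv2.imread('pics/s5.png')[150:300,200:420],(440,300));b=cv2.resize(cv2.imread('pics/w5.png'),(360,300))
cv2.imwrite('pics/m5.png',np.hstack([a,b]))"
```

```text
t 19.5 p [ 0.5252 -0.1309  0.2188] tilt 0.2 yaw -21.2 F [ 0.3  0.6 -0.1] grip 0.802 0.0 q [-0.44  0.09  0.68  1.75 -0.06  1.31 -0.12]
```

View pics/m5.png

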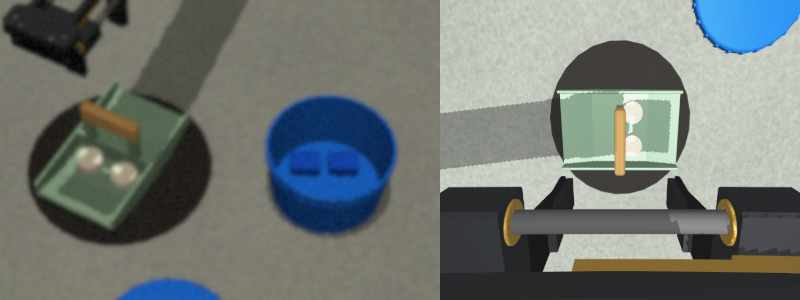

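The dish stands flat on the mat with both white tablets in it, and both blue ones are in the tub at (305,162) and (343,162). The gripper is clear of everything, so I'm handing in.

```bash
python3 -c "
from bench import ctrl
print(ctrl.close_job())"
```

```text
the job is handed in; nothing more can be done
None
```

I handed the job in at about 19.5 s of the 64 s allowed. The last pictures show both blue tablets in the tub, both white ones still in the dish, and the dish upright and released on its mat; `close_job()` returned no verdict.

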